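Load a bracket into the drill jig and latch it

ROBOT

A 7-joint arm with a two-finger parallel gripper is mounted at the origin on the work surface. World frame = base frame: x ahead of the robot, y to its left, z up, the work surface at z = 0. Lengths are in m, angles in degrees, forces in N, time in s.
With the tool pointing down it reaches from about 0.425 to 0.875 m from the base axis. Payload 4.7 kg.
Tool frame: the origin (TCP) lies between the finger pads; the fingertips stand 25 mm ahead of it and the grasp point (between the pads) lies 6 mm ahead of it (env.tip_reach is the distance from the TCP to the fingertips, in m); z points along the fingers, y is the direction in which the jaws open and shut (so a half turn about z gives the same grasp; the last joint's range is limited). The gripper opens to 87 mm and grips with 3 to 60 N. Pads are 19 mm wide; open, the fingers measure 117 mm over their backs; the gripper's body (75 mm by 190 mm) begins 51 mm behind the grasp point.
Start: joints at [-64.739, 18.392, -4.016, 83.108, 1.295, 78.541, -3.26], TCP at [0.269, 0.592, 0.248] pointing down, gripper open.
Joint ranges: [-163.93, 163.93], [-17.29, 119.83], [-79.2, 71.16], [3.27, 140.29], [-89.18, 269.18], [5.43, 117.66], [-154.24, 154.24]. Speed limits (degrees/s): [147.25, 147.25, 180, 180, 180, 180, 180].

INTERFACE

Orientations are given as [roll, pitch, yaw] about the fixed x, y, z axes, in that order (R = Rz(yaw) Ry(pitch) Rx(roll)).
In Python, from cell import env, viewer, job gives the robot as it stands.
- The arm moves only by the tool move_arm, never from a script. Its argument "steps" is a list of rows, each a list of 7 numbers: the finger opening in cm, from 0 to 8.7, then the shift along the tool's x, y, z in cm, then the turn, a rotation vector about the tool's x, y, z in rad. In form: [[fingers, tx, ty, tz, wx, wy, wz], ...]. A call has 1 to 5 rows; each row shifts and turns the commanded pose from where the row before left it, along the tool's axes as they then stand; what a row does not reach is not made up. A row lasts 1/12 s, in which the tool goes at most 41.7 mm and 7.16 degrees, less where a joint would pass 70% of its speed; a pose out of reach is approached as far as the arm can. A call is refused whole if a number of a shift passes 4.17 or a number of a turn 0.125, either way. A call with a gripper value outside its range is refused whole. The fingers move at their own pace and stop on an object; "force" is the grip in N (left out, the last holds). Time passes only in rows, so rows that do not move let the fingers close. It gives the time, the measured TCP pose, the force and the opening at its end, in the units of the state.
- env.get_obs(): the state, without advancing time (a new reading comes with each control period).
- viewer.read_camera(name): name is "scene" or "top" or "wrist"; returns a dict with "img" (480x640x3 uint8, red, green, blue), "vfov" (degrees; the focal length in pixels is half the picture's height over the tangent of half this angle, whatever the lens; pixels are square), "cx", "cy" (the principal point, pixels), "extrinsics" (4x4, takes a point from world to camera coordinates); the wrist camera has in their place "mount" (4x4, takes a point from camera to tool coordinates, whose origin is the TCP and whose axes are the flange's). Camera axes: x right, y down, z forward; pixel columns grow to the right and rows downward; lengths in m; the calibration is good to about 2 mm. A picture is of the moment at which its call begins: read the wrist's pose just before it. There is no depth.
- job.sign_off(): hands the job in, once; it reports no verdict.
The state is a dict: "time_s": time; "qpos": joint angles; "joint_velocities": joint speeds; "effort": joint torques, N m; "tool_pos": TCP position; "tool_rot": TCP orientation; "force": force on the tool from outside, world axes, zero at the start; "wrist_torque": the same for the moment, N m; "grip_width": finger opening in m.
Only numpy, scipy, OpenCV 4.12 (cv2) and the standard library are available. Lean on these libraries where they do the work, as an engineer would, in place of code of your own. Each camera call takes 0.05 s, during which the arm holds its last target.

TASK

Load the aluminium L-shaped bracket into the drill jig: lay its flat foot in the channel, slide it nose first under the blue bridge until it is fully home against the red end stop, lying flat with its upright leg outside the bridge. Then swing the yellow latch arm fully shut behind the upright leg, let go, and leave the wooden offcut, the tin and the spanner where they are.

Things in the scene. Friction and masses are not known exactly. Their poses are not given: they have to be found in the camera images.
- jig: Drill jig fixed to the bench, place and yaw vary: steel base plate 260 (x) x 170 (y) x 20 mm thick, origin at the centre of its underside, on the bench, z up. The bracket is slid along its +x. The plate's top is the channel floor, 20 mm above the bench; behind the channel (x = -130 mm to -28 mm) the plate is open apart from the latch post, 24 mm diameter, at y = -60 mm.
- jig_mouth (a point): Channel floor, on the centre line, at the flared mouth (jig x = -27.5 mm); axes as the jig's. Two blue rails, 18 mm high above the floor, form a straight channel 57 mm wide, centred on jig y = 0, from jig x = 0 to 110 mm; their ends flare from x = 0 back to x = -27.5 mm, to a mouth over 80 mm wide.
- jig_bridge (a point): Middle of the underside of the blue bridge that roofs the channel, at jig x = 55 mm; axes as the jig's. The bridge is 50 mm long (jig x = 30 to 80 mm), 14 mm thick, its top 52 mm above the bench; the gap under it is 18 mm high and 57 mm wide.
- jig_stop (a point): Channel floor, on the centre line, at the face of the red end stop (jig x = 110 mm; stop 30 mm high); axes as the jig's. The bracket's nose belongs here.
- bracket: Pale aluminium L bracket, 0.2 to 0.37 kg: foot 130 (x) x 50 (y) x 10 mm; at its -x end an upright leg 10 mm thick (x = -65 to -55 mm), 50 mm wide, 75 mm high from the underside. Origin: centre of the foot's underside; +x towards the nose, z up. Starts flat on the bench, nose roughly to world -y; may swap places with the offcut. Home, its axes match the jig's and its leg's outer face is at jig x = -20 mm.
- bracket_nose (a point): Middle of the nose's lower edge, 65 mm along +x from the bracket's origin, at the underside.
- bracket_grip (a point): Point in the middle of the upright leg, 55 mm above the underside (20 mm below the leg's top), for gripping across the 10 mm thickness from above.
- latch (a joint): Yellow latch arm on an upright pivot, radians: 0 wide open, 0.262 pointing along the jig's -x beside the path, 1.833 fully shut (hard limit): across the channel along jig +y, 3 mm behind the leg of a homed bracket. Grows clockwise seen from above; starts at 0 to 0.26; no spring, light friction (about 1 N at the knob) holds it. Arm 16 mm wide, 12 mm thick, underside 44 mm above the bench.
- latch_knob (a point): Axis of the black upright cylindrical handle at the latch arm's end, 19 mm diameter, 115 mm from the pivot; the handle stands from 56 to 101 mm above the bench, this point is 78 mm above it.
- latch_hinge (a point): The latch's pivot axis, at jig x = -31, y = -60 mm; this point is 44 mm above the bench.
- offcut: Bystander: wooden offcut 120 x 36 x 22 mm lying on the bench, origin at the centre of its underside.
- tin: Bystander: upright round tin, 74 mm diameter, 100 mm high, origin at the centre of its underside.
- spanner: Bystander: steel spanner 190 mm long lying on the bench beyond the jig.
Mind the look-alikes: they are no part of the job. Leave any pink look-alike of the bracket alone.

How it is judged (in metres and radians):
On the way, in this order (a step that is already met when the one before it is completed fails the run):
1. the bracket's nose has been slid under the bridge and out beyond it, between the rails (x of bracket_nose in the frame of jig_stop above -0.025 m and y of bracket_nose in the frame of jig_stop between -0.012 and 0.012 m and z of bracket_nose in the frame of jig_stop below 0.012 m and angle between bracket's own z axis and vertical below 0.2 rad), for 0.1 s.
2. the latch arm is shut (value of joint latch above 1.75 rad), for 0.2 s.
At the end, for the whole second after the job is handed in: The bracket lies flat (within 0.06 rad) in the channel under the bridge, its nose within 5 mm of the end stop and within 8 mm of the channel's centre line, underside on the channel floor (within 4 mm), at rest; the latch arm is shut (joint above 1.75 of 1.833 rad) (x of bracket_nose in the frame of jig_stop between -0.005 and 0.003 m and y of bracket_nose in the frame of jig_stop between -0.008 and 0.008 m and z of bracket_nose in the frame of jig_stop below 0.004 m and angle between bracket's own z axis and vertical below 0.06 rad and value of joint latch above 1.75 rad and linear speed of bracket below 0.02 m/s); the robot touches nothing.
It fails at once if the offcut is moved by more than 30 mm (distance of offcut from where it was at the start of the episode above 0.03 m).
It fails at once if the tin is moved by more than 30 mm or tipped (distance of tin from where it was at the start of the episode above 0.03 m or angle between tin's own z axis and vertical above 0.4 rad).
It fails at once if the spanner is moved by more than 30 mm (distance of spanner from where it was at the start of the episode above 0.03 m).
It also fails if it takes over 64 s, if anything falls off the work surface, if the arm or the gripper's body presses on something with over 40 N, if the wrist force passes 120 N, or if a joint passes its speed limit or range.

## Working session

There is one attempt and no reset: what is moved stays moved. The work goes in short steps, Python scripts to look and compute and a tool call to move; the robot and the scene stay as the last step left them, time stands still between calls to the robot, and variables do not carry over. Pictures are saved under pics/ and viewed, and the job is handed in when it is done.

Besides the shell and the picture viewer there is one more tool, called after "Call:" by a JSON object that holds its "name" and its "arguments". move_arm: Moves the arm, as the interface text tells. Its arguments: {"type":"object","properties":{"steps":{"type":"array"},"force":{"type":"number"}},"required":["steps"]}

```bash
ls; mkdir -p pics; python3 - <<'E'
from cell import env, viewer, job
import cv2
o=env.get_obs(); print({k:o[k] for k in('time_s','tool_pos','tool_rot','grip_width','force')}, env.tip_reach)
for n in('scene','top','wrist'):
    c=viewer.read_camera(n); cv2.imwrite(f'pics/{n}0.png',c['img'][:,:,::-1]); print(n,{k:v for k,v in c.items() if k!='img'})
E
```

```text
pics
{'time_s': 0.0, 'tool_pos': array([0.26890744, 0.59121086, 0.24645043]), 'tool_rot': array([-1.79890151e+02,  5.75717954e-03,  1.55548681e+02]), 'grip_width': 0.08704521786142357, 'force': array([-0.15834323,  0.14471652, -1.08241727])} 0.025
scene {'vfov': 53.74432573423638, 'cx': 317.6044001691619, 'cy': 236.32269456958355, 'extrinsics': array([[-6.04540930e-01,  7.96573804e-01, -6.61674651e-04,
         3.23155723e-01],
       [ 6.08958839e-01,  4.61619168e-01, -6.45040213e-01,
        -2.49914990e-01],
       [-5.13516695e-01, -3.90356143e-01, -7.64148340e-01,
         1.75126440e+00],
       [ 0.00000000e+00,  0.00000000e+00,  0.00000000e+00,
         1.00000000e+00]])}
top {'vfov': 55.725636464716985, 'cx': 317.70580309544175, 'cy': 232.67212524119165, 'extrinsics': array([[ 0.01877334, -0.99980107, -0.00673607, -0.00407067],
       [-0.98366007, -0.01726287, -0.17920622,  0.52895653],
       [ 0.17905429,  0.0099903 , -0.98378847,  1.08140894],
       [ 0.        ,  0.        ,  0.        ,  1.        ]])}
wrist {'vfov': 65.11556291938665, 'cx': 318.9259540941734, 'cy': 241.60874365680633, 'mount': array([[-9.75449439e-04, -9.57374610e-01, -2.88847546e-01,
         7.89381752e-02],
       [ 9.99999513e-01, -9.76733731e-04, -1.39689221e-04,
         3.29026729e-04],
       [-1.48392228e-04, -2.88847541e-01,  9.57375097e-01,
        -1.38219711e-01],
       [ 0.00000000e+00,  0.00000000e+00,  0.00000000e+00,
         1.00000000e+00]])}
```

View pics/scene0.png

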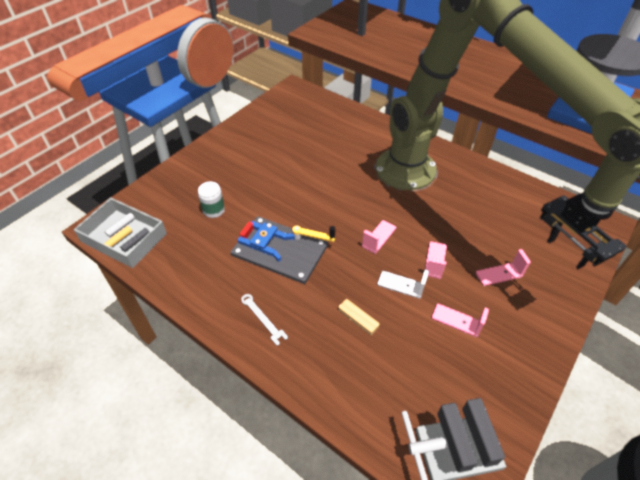

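View pics/top0.png

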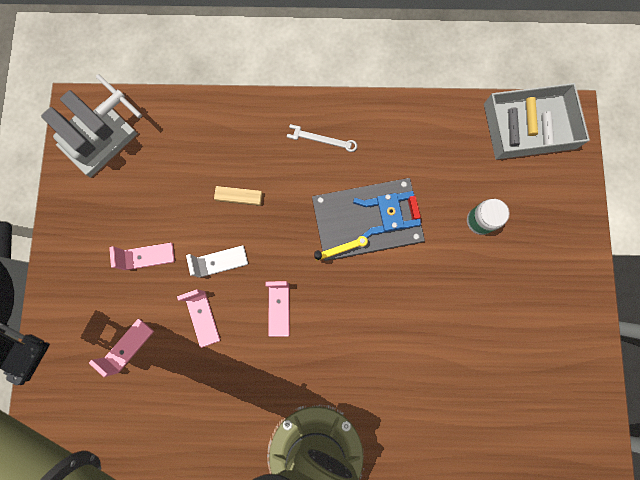

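View pics/wrist0.png

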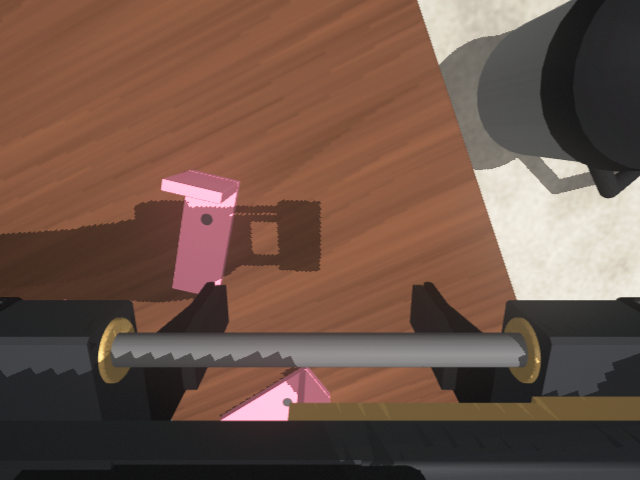

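Bracket candidates in the top view are the pale one at (218,261) and pink ones at (142,256), (202,318), (279,309) and (122,347). I choose the pale (aluminium) one. The jig is around (370,218) with the latch knob near (318,255), and the offcut is at (239,195). I'll check close crops.

```bash
python3 - <<'E'
import cv2
t=cv2.imread('pics/top0.png'); s=cv2.imread('pics/scene0.png')
cv2.imwrite('pics/c1.png',cv2.resize(t[235:285,175:255],None,fx=10,fy=10,interpolation=cv2.INTER_CUBIC))
cv2.imwrite('pics/c2.png',cv2.resize(t[170:270,300:435],None,fx=5.9,fy=5.9,interpolation=cv2.INTER_CUBIC))
cv2.imwrite('pics/c3.png',cv2.resize(s[205:305,225:355],None,fx=6,fy=6,interpolation=cv2.INTER_CUBIC))
E
```

```text
(no output)
```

View pics/c1.png

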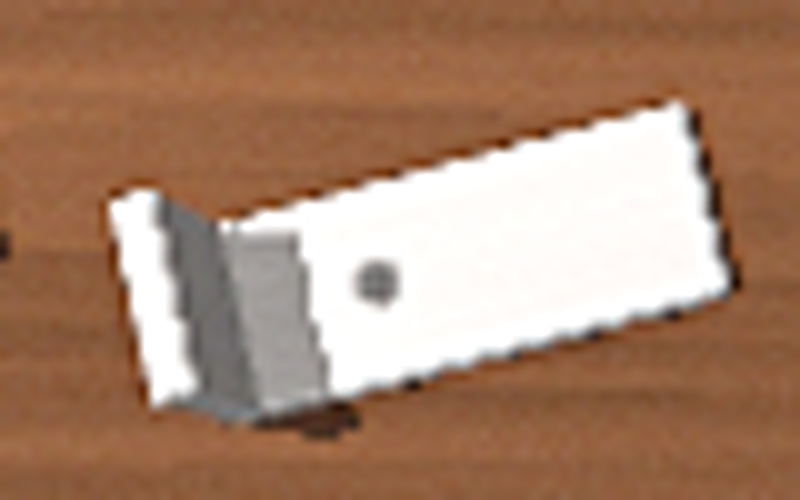

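View pics/c2.png

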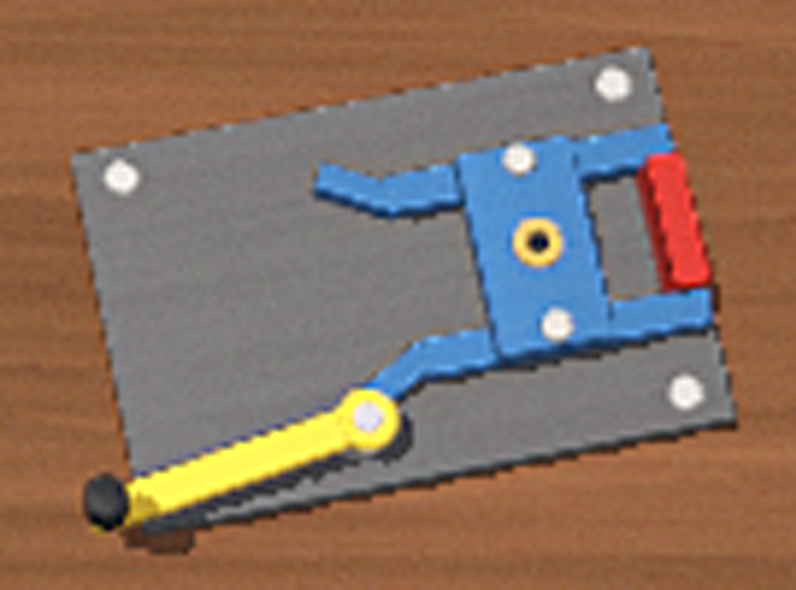

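View pics/c3.png

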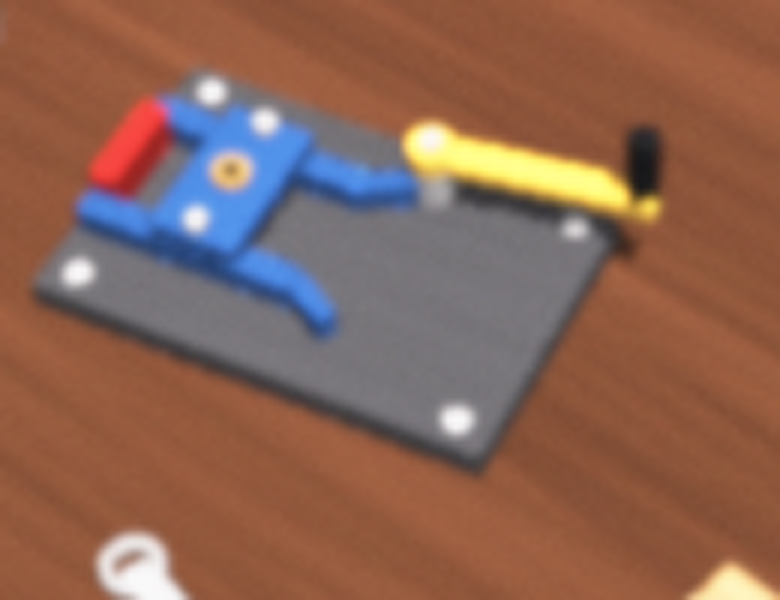

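```bash
cat > h.py <<'E'
import numpy as np
from scipy.optimize import least_squares
from scipy.spatial.transform import Rotation as Ro
def proj(c,P,E=None):
    E=c['extrinsics'] if E is None else E
    f=240/np.tan(np.radians(c['vfov']/2)); q=np.c_[P,np.ones(len(P))]@E.T
    return np.c_[f*q[:,0]/q[:,2]+c['cx'],f*q[:,1]/q[:,2]+c['cy']]
def wristE(c,o):
    T=np.eye(4);T[:3,:3]=Ro.from_euler('xyz',o['tool_rot'],degrees=True).as_matrix();T[:3,3]=o['tool_pos']
    return np.linalg.inv(T@c['mount'])
def w(pose,P):  # pose x,y,yaw(rad)
    c,s=np.cos(pose[2]),np.sin(pose[2]);P=np.asarray(P,float)
    return np.c_[pose[0]+c*P[:,0]-s*P[:,1],pose[1]+s*P[:,0]+c*P[:,1],P[:,2]]
def fit(c,P,uv,x0,E=None):
    r=least_squares(lambda p:(proj(c,w(p,P),E)-uv).ravel(),x0,loss='soft_l1')
    return r.x,(proj(c,w(r.x,P),E)-uv).round(2)
def cr(uv,s,x,y): return (np.array(uv,float)+.5)/s-.5+np.array([x,y])
E
python3 - <<'E'
from h import *
from cell import env,viewer
t=viewer.read_camera('top');s=viewer.read_camera('scene')
P=np.array([(-130,85,20),(130,85,20),(130,-85,20)])/1e3
uv=cr([(73,157),(648,47),(735,412)],5.9,300,170)
j,r=fit(t,P,uv,[.5,-.1,-1.5]);print('jig top',j,np.degrees(j[2]),r)
uv2=cr([(480,470),(38,285)],6,225,205)
print(proj(s,w(j,np.array([(-130,85,20),(130,85,20)])/1e3)),uv2)
B=np.array([(-65,25,75),(-65,-25,75),(-55,25,75),(-55,-25,75),(65,25,10),(65,-25,10)])/1e3
uv=cr([(110,200),(150,405),(158,193),(197,398),(685,103),(724,290)],10,175,235)
b,r=fit(t,B,uv,[.4,.2,-1.5]);print('br',b,np.degrees(b[2]),r)
k=lambda a:w(j,[(-.031-.115*np.cos(a-.262),-.06+.115*np.sin(a-.262),.101)])
for a in (0,.1,.2,.26): print(a,k(a),proj(t,k(a)))
print(cr([(105,492)],5.9,300,170))
print('bridge',proj(t,w(j,[(.055,0,.052)])),cr([(538,242)],5.9,300,170))
for n,p in (('hinge',(-.031,-.06,.06)),('stop',(.11,0,.02))): print(n,w(j,[p]),proj(t,w(j,[p])))
print(w(b,[(-.06,0,.055)]))
E
```

```text
jig top [ 0.57476284 -0.1211391  -1.35619097] -77.70401907771645 [[-0.57 -0.19]
 [-0.05 -0.55]
 [ 0.63  0.77]]
[[304.54234109 280.87498733]
 [229.3783212  251.88582986]] [[304.58333333 282.91666667]
 [230.91666667 252.08333333]]
br [ 0.45816553  0.25289942 -1.28809608] -73.80246904919152 [[ 0.14  0.32]
 [ 0.54 -0.14]
 [-0.6  -0.06]
 [-0.08 -0.53]
 [-0.35  0.17]
 [ 0.31  0.23]]
0 [[ 0.45677936 -0.00144383  0.101     ]] [[319.95388001 258.94588271]]
0.1 [[0.46724432 0.00331269 0.101     ]] [[318.0076996  254.47843196]]
0.2 [[0.47813186 0.00700069 0.101     ]] [[316.52623429 249.85710409]]
0.26 [[0.48482211 0.00868482 0.101     ]] [[315.86578908 247.0302239 ]]
[[317.38135593 252.97457627]]
bridge [[390.37247347 210.94960839]] [[390.77118644 210.60169492]]
hinge [[ 0.50953739 -0.10362793  0.06      ]] [[362.06054873 240.33598545]]
stop [[ 0.59818865 -0.22861575  0.02      ]] [[409.39309906 209.67379127]]
[[0.44142854 0.31051777 0.055     ]]
```

```bash
cat > plan.py <<'E'
import sys; from h import *; from cell import env
# usage: plan.py x y z yaw n [startx y z yaw]
a=list(map(float,sys.argv[1:]))
o=env.get_obs(); p=np.array(o['tool_pos']); R=Ro.from_euler('xyz',o['tool_rot'],degrees=True)
if len(a)>5: p=np.array(a[5:8]); R=Ro.from_euler('xyz',[180,0,a[8]],degrees=True)
n=int(a[4]); T=np.array(a[:3]); RT=Ro.from_euler('xyz',[180,0,a[3]],degrees=True)
rv=(R.inv()*RT).as_rotvec()/n; d=(T-p)/n
for i in range(n):
    print(np.r_[(R.inv().apply(d)*100).round(2),rv.round(4)].tolist()); R=R*Ro.from_rotvec(rv)
E
python3 plan.py .4415 .3105 .18 196.2 10 .269 .592 .248 155.55
```

```text
[-2.74, -1.85, 0.68, 0.0, 0.0, -0.0709]
[-2.6, -2.04, 0.68, 0.0, 0.0, -0.0709]
[-2.45, -2.22, 0.68, 0.0, 0.0, -0.0709]
[-2.28, -2.38, 0.68, 0.0, 0.0, -0.0709]
[-2.11, -2.54, 0.68, 0.0, 0.0, -0.0709]
[-1.92, -2.68, 0.68, 0.0, 0.0, -0.0709]
[-1.73, -2.81, 0.68, 0.0, 0.0, -0.0709]
[-1.52, -2.93, 0.68, 0.0, 0.0, -0.0709]
[-1.31, -3.03, 0.68, 0.0, 0.0, -0.0709]
[-1.09, -3.11, 0.68, 0.0, 0.0, -0.0709]
```

Call:
{"name": "move_arm", "arguments": {"steps": [[8.7,-2.74,-1.85,0.68,0,0,-0.071],[8.7,-2.6,-2.04,0.68,0,0,-0.071],[8.7,-2.45,-2.22,0.68,0,0,-0.071],[8.7,-2.28,-2.38,0.68,0,0,-0.071],[8.7,-2.11,-2.54,0.68,0,0,-0.071]]}}

```text
time_s: 0.67
tool_pos: [0.356, 0.4494, 0.2132]
tool_rot: [180.0, 0.0, 176.1]
force: [0.7, 0.8, 1.2]
grip_width: 0.0868
```

Call:
{"name": "move_arm", "arguments": {"steps": [[8.7,-1.92,-2.68,0.68,0,0,-0.071],[8.7,-1.73,-2.81,0.68,0,0,-0.071],[8.7,-1.52,-2.93,0.68,0,0,-0.071],[8.7,-1.31,-3.03,0.68,0,0,-0.071],[8.7,-1.09,-3.11,0.68,0,0,-0.071]]}}

```text
time_s: 1.08
tool_pos: [0.4422, 0.3088, 0.1794]
tool_rot: [180.0, 0.0, -163.6]
force: [0.0, -0.5, 0.2]
grip_width: 0.0874
```

Call:
{"name": "move_arm", "arguments": {"steps": [[8.7,0,0,0,0,0,0],[8.7,0,0,0,0,0,0]]}}

```text
time_s: 1.25
tool_pos: [0.4427, 0.3079, 0.1792]
tool_rot: [-180.0, -0.0, -164.1]
force: [-0.5, 0.7, -0.0]
grip_width: 0.0868
```

```bash
python3 - <<'E'
from h import *
from cell import env,viewer
import cv2
o=env.get_obs();c=viewer.read_camera('wrist');print(o['tool_pos'],o['tool_rot'],o['time_s'],o['qpos'])
E=wristE(c,o);j=[ 0.57476284,-0.1211391,-1.35619097];b=[ 0.45816553,0.25289942,-1.28809608]
im=c['img'][:,:,::-1].copy();cv2.imwrite('pics/w1.png',im)
print(proj(c,w(b,np.array([(-65,25,75),(-65,-25,75),(-55,25,75),(-55,-25,75),(65,25,10),(65,-25,10)])/1e3),E).round(1))
E
```

```text
[0.4426996  0.30789056 0.17921072] [-1.79968548e+02 -3.15238552e-02 -1.64085292e+02] 1.25 [-40.82304122   7.57395705   3.43393358 104.22265515  -0.4679269
  68.25834654  68.66937064]
[[330.7 283.1]
 [331.  212.8]
 [316.4 283.2]
 [315.8 212.9]
 [177.9 254.2]
 [171.  196.8]]
```

View pics/w1.png

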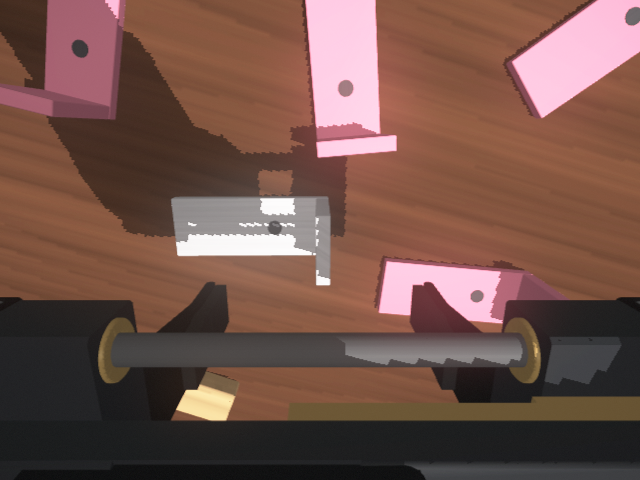

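The pale bracket's leg is at about (316–331, 200–285) and its nose corners at (172,198) and (178,255). Both match the top-view fit within 1–2 px, so I'll descend and grip.

```bash
python3 plan.py .4414 .3105 .061 196.2 4
```

```text
[0.0, 0.01, 2.96, 0.0002, -0.0, -0.0004]
[0.0, 0.01, 2.96, 0.0002, -0.0, -0.0004]
[0.0, 0.01, 2.96, 0.0002, -0.0, -0.0004]
[0.0, 0.01, 2.96, 0.0002, -0.0, -0.0004]
```

Call:
{"name": "move_arm", "arguments": {"steps": [[6.0,0,0,2.5,0,0,0],[5.0,0,0,3.0,0,0,0],[5.0,0,0,3.0,0,0,0],[5.0,0,0,2.4,0,0,0],[5.0,0,0,1.0,0,0,0]]}}

```text
time_s: 1.72
tool_pos: [0.4385, 0.3109, 0.0573]
tool_rot: [-179.9, -0.3, -163.6]
force: [-0.9, -0.5, -0.4]
grip_width: 0.0614
```

Call:
{"name": "move_arm", "arguments": {"steps": [[5,0,0,0,0,0,0],[0.5,0,0,0,0,0,0],[0.5,0,0,0,0,0,0],[0.5,0,0,0,0,0,0],[0.5,0,0,0,0,0,0]], "force": 30}}

```text
time_s: 2.13
tool_pos: [0.4425, 0.3111, 0.0622]
tool_rot: [179.9, 0.2, -163.8]
force: [-0.0, -0.2, 0.8]
grip_width: 0.031
```

Call:
{"name": "move_arm", "arguments": {"steps": [[0.5,0,0,0,0,0,0],[0.5,0,0,0,0,0,0],[0.5,0,0,0,0,0,0]]}}

```text
time_s: 2.38
tool_pos: [0.4418, 0.3103, 0.0609]
tool_rot: [180.0, 0.0, -163.8]
force: [-0.4, -1.2, 1.4]
grip_width: 0.0116
```

Call:
{"name": "move_arm", "arguments": {"steps": [[0.5,0,0,0,0,0,0],[0.5,0,0,0,0,0,0],[0.5,0,0,0,0,0,0]]}}

```text
time_s: 2.63
tool_pos: [0.4418, 0.3102, 0.0609]
tool_rot: [180.0, 0.0, -163.8]
force: [-0.3, -1.1, 3.0]
grip_width: 0.0099
```

Call:
{"name": "move_arm", "arguments": {"steps": [[0.5,0,0,-1,0,0,0],[0.5,0,0,-1.5,0,0,0],[0.5,0,0,-2,0,0,0],[0.5,0,0,-2,0,0,0],[0.5,0,0,-1,0,0,0]]}}

```text
time_s: 3.05
tool_pos: [0.4422, 0.3109, 0.1379]
tool_rot: [179.9, 0.1, -163.8]
force: [0.5, 0.8, -2.3]
grip_width: 0.0098
```

Call:
{"name": "move_arm", "arguments": {"steps": [[0.5,0,0,0,0,0,0],[0.5,0,0,0,0,0,0]]}}

```text
time_s: 3.22
tool_pos: [0.4415, 0.3103, 0.1356]
tool_rot: [180.0, 0.0, -163.8]
force: [-0.0, -0.1, -3.1]
grip_width: 0.01
```

```bash
python3 - <<'E'
from h import *
from cell import env,viewer
import cv2
o=env.get_obs();c=viewer.read_camera('wrist');print(o['tool_pos'],o['tool_rot'],o['time_s'],o['force'],o['wrist_torque'])
cv2.imwrite('pics/w2.png',c['img'][:,:,::-1])
c=viewer.read_camera('top');cv2.imwrite('pics/t2.png',cv2.resize(c['img'][160:300,170:440,::-1],None,fx=2.9,fy=2.9,interpolation=cv2.INTER_CUBIC))
E
```

```text
[0.44151442 0.31034028 0.13555292] [ 1.79980448e+02  2.43240668e-02 -1.63769672e+02] 3.2167 [-0.0217426  -0.12731367 -3.13241151] [0.14242261 0.08488917 0.02819777]
```

View pics/w2.png

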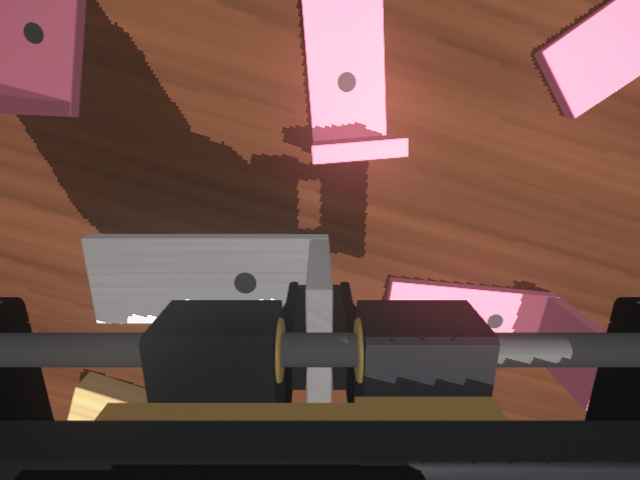

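View pics/t2.png

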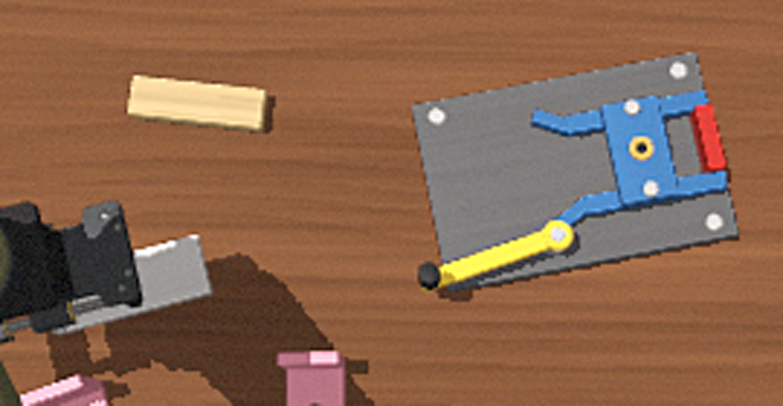

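Grip is holding (0.3 kg lifted, foot level). Now I'll refine the jig pose with edge crossings in the first top picture.

```bash
python3 - <<'E'
from h import *
from cell import env,viewer
import cv2
from scipy.ndimage import map_coordinates
t=viewer.read_camera('top')
im=cv2.imread('pics/top0.png').astype(float)
g=im[:,:,2]-im[:,:,0]   # R-B : wood high, grey ~0
j=np.array([ 0.57476284,-0.1211391,-1.35619097])
E=[((-.12,.085),(.12,.085),(0,1)),((-.13,.075),(-.13,-.03),(-1,0)),((.13,.075),(.13,-.075),(1,0))]
for it in range(4):
    loc=[];nn=[]
    for a,b_,n in E:
        for s in np.linspace(0,1,30):
            q=np.array(a)*(1-s)+np.array(b_)*s
            d=np.linspace(-.008,.008,81)
            P=np.c_[q[0]+d*n[0],q[1]+d*n[1],np.full(81,.02)]
            uv=proj(t,w(j,P)); v=map_coordinates(g,[uv[:,1],uv[:,0]],order=1)
            lo,hi=v[:15].mean(),v[-15:].mean()
            if hi-lo<30: continue
            m=(lo+hi)/2; i=np.where(v>m)[0]
            k=i[0]
            if 5<k<76: loc.append((q[0],q[1],n,d[k]))
    A=[];B=[]
    for x,y,n,d in loc:
        A.append([n[0],n[1],n[1]*x-n[0]*y]);B.append(d)
    A=np.array(A);B=np.array(B)
    s=least_squares(lambda z:A@z-B,[0,0,0],loss='soft_l1',f_scale=.001).x
    c,sn=np.cos(j[2]),np.sin(j[2])
    j=j+np.array([c*s[0]-sn*s[1],sn*s[0]+c*s[1],s[2]])
    print(len(B),j,np.degrees(j[2]),'rms mm',1e3*np.sqrt(np.mean((A@s-B)**2)))
    for n in((0,1),(-1,0),(1,0)): print(n,np.mean([1e3*l[3] for l in loc if l[2]==n]))
print('bush',proj(t,w(j,[(.055,0,.055)])))
np.save('jig.npy',j)
E
```

```text
78 [ 0.5747184  -0.12066711 -1.35944493] -77.8904570806217 rms mm 0.46814421747746815
(0, 1) 0.060000000000000255
(-1, 0) 0.6933333333333336
(1, 0) 0.10000000000000041
78 [ 0.57470642 -0.1206801  -1.3592059 ] -77.87676142935483 rms mm 0.4635347733962642
(0, 1) -0.013333333333333027
(-1, 0) 0.29333333333333383
(1, 0) 0.6111111111111115
78 [ 0.57469774 -0.12068135 -1.35929552] -77.88189665777527 rms mm 0.469157041798945
(0, 1) -0.006666666666666313
(-1, 0) 0.30000000000000054
(1, 0) 0.6111111111111115
78 [ 0.57470169 -0.12068202 -1.35927122] -77.88050410556474 rms mm 0.4710962496882299
(0, 1) 0.006666666666666973
(-1, 0) 0.30000000000000054
(1, 0) 0.6111111111111115
bush [[390.38555793 210.76294769]]
```

```bash
python3 - <<'E'
from h import *
j=np.load('jig.npy')
for x in(-.19,-.1,-.015): print(x,w(j,[(x,0,0)]))
E
python3 plan.py .5349 .0651 .18 192.12 10; python3 - <<'E'
E
```

```text
-0.19 [[0.53481095 0.06508324 0.        ]]
-0.1 [[ 0.55370657 -0.02291083  0.        ]]
-0.015 [[ 0.57155242 -0.10601634  0.        ]]
[-0.22, -2.61, -0.46, -0.0001, -0.0003, 0.0072]
[-0.24, -2.61, -0.46, -0.0001, -0.0003, 0.0072]
[-0.26, -2.61, -0.46, -0.0001, -0.0003, 0.0072]
[-0.28, -2.61, -0.46, -0.0001, -0.0003, 0.0072]
[-0.3, -2.6, -0.46, -0.0001, -0.0003, 0.0072]
[-0.31, -2.6, -0.46, -0.0001, -0.0003, 0.0072]
[-0.33, -2.6, -0.46, -0.0001, -0.0003, 0.0072]
[-0.35, -2.6, -0.46, -0.0001, -0.0003, 0.0072]
[-0.37, -2.59, -0.46, -0.0001, -0.0003, 0.0072]
[-0.39, -2.59, -0.46, -0.0001, -0.0003, 0.0072]
```

Call:
{"name": "move_arm", "arguments": {"steps": [[0.5,-0.22,-2.61,-0.8,0,0,0.007],[0.5,-0.24,-2.61,-0.8,0,0,0.007],[0.5,-0.26,-2.61,-0.8,0,0,0.007],[0.5,-0.28,-2.61,-0.8,0,0,0.007],[0.5,-0.3,-2.6,-0.8,0,0,0.007]]}}

```text
time_s: 3.78
tool_pos: [0.4884, 0.1865, 0.1746]
tool_rot: [-180.0, -0.1, -165.8]
force: [1.1, -0.7, -2.1]
grip_width: 0.0099
```

Call:
{"name": "move_arm", "arguments": {"steps": [[0.5,-0.31,-2.6,-0.4,0,0,0.007],[0.5,-0.33,-2.6,-0.2,0,0,0.007],[0.5,-0.35,-2.6,0,0,0,0.007],[0.5,-0.37,-2.59,0,0,0,0.007],[0.5,-0.39,-2.59,0,0,0,0.008]]}}

```text
time_s: 4.2
tool_pos: [0.5355, 0.0645, 0.1803]
tool_rot: [-180.0, -0.1, -167.9]
force: [1.4, 0.7, -1.9]
grip_width: 0.01
```

Call:
{"name": "move_arm", "arguments": {"steps": [[0.5,0,0,0,0,0,0],[0.5,0,0,0,0,0,0],[0.5,0,0,0,0,0,0]]}}

```text
time_s: 4.45
tool_pos: [0.5352, 0.0664, 0.1805]
tool_rot: [180.0, -0.1, -167.8]
force: [-0.1, 0.8, -2.4]
grip_width: 0.0096
```

```bash
python3 - <<'E'
from h import *
from cell import env,viewer
import cv2
o=env.get_obs();c=viewer.read_camera('wrist');print(o['tool_pos'],o['tool_rot'],o['time_s'],o['force'],o['grip_width'])
cv2.imwrite('pics/w3.png',c['img'][:,:,::-1])
j=np.load('jig.npy');E=wristE(c,o)
for p in [(-130,85,20),(-130,-85,20),(-27,-40,38),(-31,-60,58)]: print(p,proj(c,w(j,np.array([p])/1e3),E).round(1))
# bracket in tool: assume nose corners
jw=[o['tool_pos'][0],o['tool_pos'][1],np.radians(o['tool_rot'][2]+90)]; z=o['tool_pos'][2]-.061
print('nose exp',proj(c,w(jw,[(.125,-.025,z+.01),(.125,.025,z+.01),(.125,-.025,z)]),E))
c=viewer.read_camera('top');cv2.imwrite('pics/t3.png',cv2.resize(c['img'][160:300,230:440,::-1],None,fx=3.8,fy=3.8,interpolation=cv2.INTER_CUBIC))
print('nose exp top',(proj(c,w(jw,[(.125,-.025,z+.01),(.125,.025,z+.01)]))))
E
```

```text
[0.53523248 0.06635701 0.18049563] [ 1.79959983e+02 -1.13892025e-01 -1.67833707e+02] 4.45 [-0.14209792  0.76266187 -2.4193872 ] 0.009555021125578812
(-130, 85, 20) [[249.9 320.9]]
(-130, -85, 20) [[238.  119.2]]
(-27, -40, 38) [[ 98.4 182.2]]
(-31, -60, 58) [[ 82.8 156.6]]
nose exp [[ 80.19653416 236.10000063]
 [ 96.51737148 321.77076578]
 [ 91.26528185 231.12536842]]
nose exp top [[346.35475382 223.34813637]
 [341.98967025 202.72595759]]
```

View pics/w3.png

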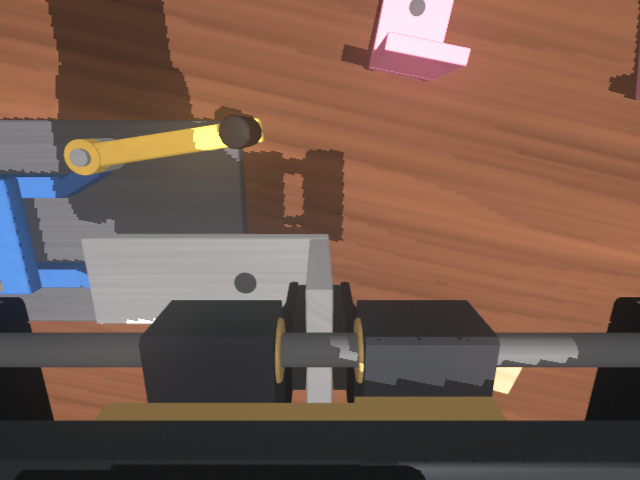

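View pics/t3.png

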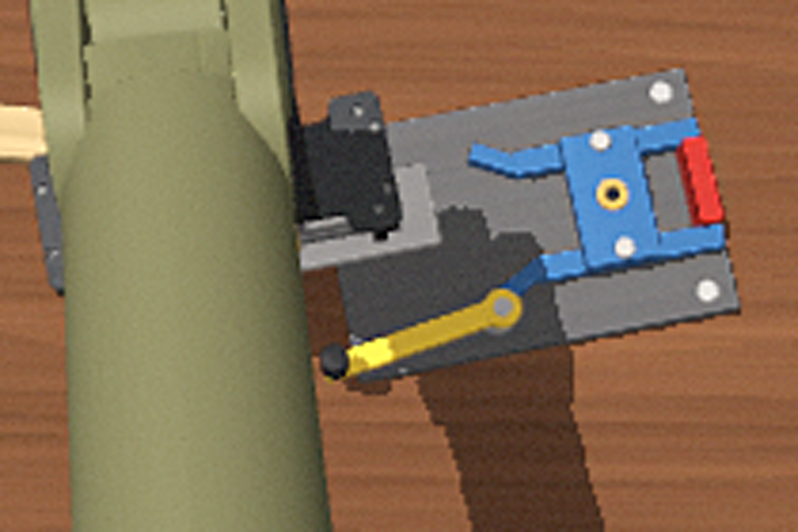

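The nose corners at (82,239) and (97,323) agree with the expected ones within about 1.5 mm. The hinge screw is at (80,156) against a predicted (83,157). I'll descend and slide in.

```bash
python3 plan.py .5338 .0652 .084 192.12 5;  python3 plan.py .5708 -.1026 .083 192.12 1 .5338 .0652 .084 192.12
```

```text
[0.04, -0.04, 1.94, 0.0001, -0.0002, 0.0006]
[0.04, -0.04, 1.94, 0.0001, -0.0002, 0.0006]
[0.04, -0.04, 1.94, 0.0001, -0.0002, 0.0006]
[0.04, -0.03, 1.94, 0.0001, -0.0002, 0.0006]
[0.04, -0.03, 1.94, 0.0001, -0.0002, 0.0006]
[-0.09, -17.18, 0.1, 0.0, 0.0, 0.0]
```

Call:
{"name": "move_arm", "arguments": {"steps": [[0.5,0.04,-0.04,2.4,0,0,0.001],[0.5,0.04,-0.04,2.4,0,0,0.001],[0.5,0.04,-0.04,2.4,0,0,0],[0.5,0.04,-0.04,1.6,0,0,0],[0.5,0.04,-0.03,0.8,0,0,0]]}}

```text
time_s: 4.97
tool_pos: [0.5323, 0.0646, 0.0829]
tool_rot: [180.0, -0.3, -167.8]
force: [0.1, 0.2, -2.3]
grip_width: 0.0099
```

Call:
{"name": "move_arm", "arguments": {"steps": [[0.5,0,0,0,0,0,0],[0.5,0,0,0,0,0,0],[0.5,0,0,0,0,0,0]]}}

```text
time_s: 5.22
tool_pos: [0.5355, 0.0641, 0.0869]
tool_rot: [180.0, 0.1, -167.9]
force: [-0.5, 0.0, -1.9]
grip_width: 0.0094
```

```bash
cat > st.py <<'E'
from h import *
from cell import env,viewer
o=env.get_obs();j=np.load('jig.npy');d=o['tool_pos'][:2]-j[:2];c,s=np.cos(j[2]),np.sin(j[2])
print('t',o['time_s'],'jig xy mm',((c*d[0]+s*d[1])*1e3).round(2),((-s*d[0]+c*d[1])*1e3).round(2),'z',o['tool_pos'][2].round(4),o['tool_rot'].round(2),o['force'].round(1),o['wrist_torque'].round(2),o['grip_width'])
E
python3 st.py
```

```text
t 5.2167 jig xy mm -188.93 0.45 z 0.0869 [ 1.7999e+02  1.4000e-01 -1.6792e+02] [-0.5  0.  -1.9] [0.18 0.05 0.05] 0.009381938901481767
```

Call:
{"name": "move_arm", "arguments": {"steps": [[0.5,0.1,-0.8,0.2,0,0,0],[0.5,0.05,-1.4,0.1,0,0,0],[0.5,0,-1.4,0,0,0,0],[0.5,0,-1.4,0,0,0,0],[0.5,0,-0.8,0,0,0,0]]}}

```text
time_s: 5.63
tool_pos: [0.546, 0.0039, 0.0836]
tool_rot: [-179.9, 0.1, -168.1]
force: [-0.1, -0.2, -1.4]
grip_width: 0.0095
```

Call:
{"name": "move_arm", "arguments": {"steps": [[0.5,0,0,0,0,0,0],[0.5,0,0,0,0,0,0]]}}

```text
time_s: 5.8
tool_pos: [0.5453, 0.0062, 0.083]
tool_rot: [180.0, 0.0, -168.0]
force: [-0.2, 0.4, -2.7]
grip_width: 0.0097
```

```bash
python3 st.py; python3 - <<'E'
from cell import env,viewer
import cv2
c=viewer.read_camera('wrist');cv2.imwrite('pics/w4.png',c['img'][:,:,::-1])
c=viewer.read_camera('top');cv2.imwrite('pics/t4.png',cv2.resize(c['img'][170:270,300:435,::-1],None,fx=5.9,fy=5.9,interpolation=cv2.INTER_CUBIC))
E
```

```text
t 5.8 jig xy mm -130.25 -2.08 z 0.083 [ 1.7998e+02  5.0000e-02 -1.6803e+02] [-0.2  0.4 -2.7] [0.14 0.06 0.02] 0.009656188081627763
```

View pics/w4.png

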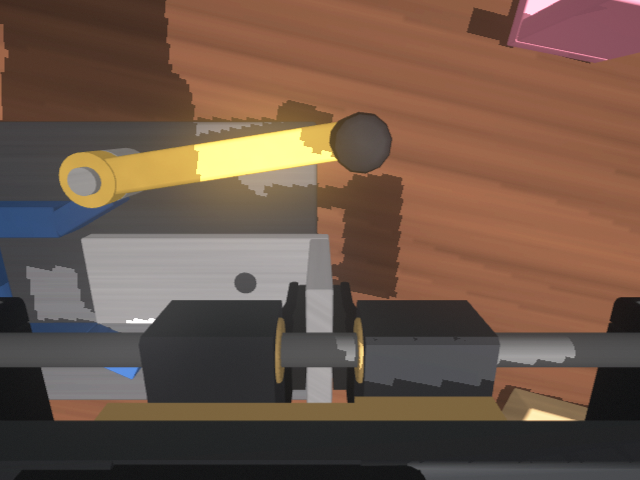

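View pics/t4.png

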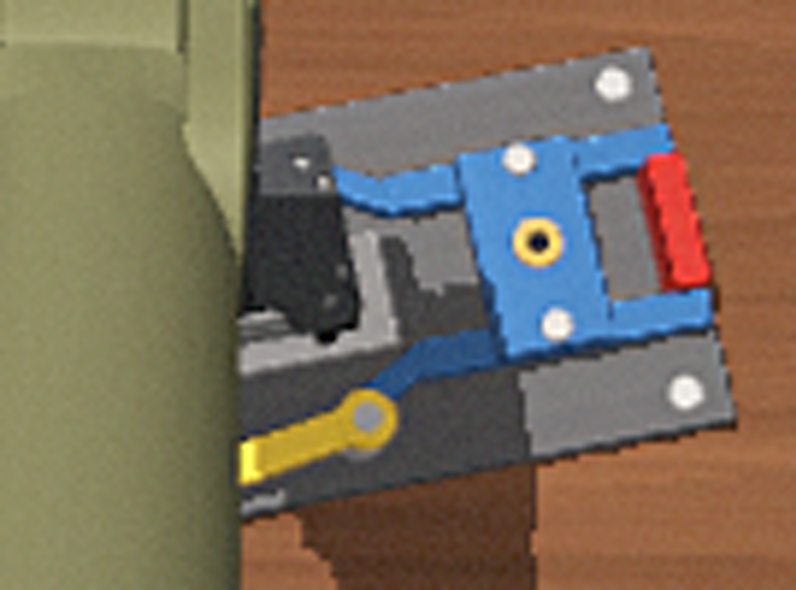

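The wrist view shows the nose entering the channel: the foot's edges at rows 235 and 323 are each about 3 px from a rail. I'll continue.

Call:
{"name": "move_arm", "arguments": {"steps": [[0.5,-0.05,-0.8,0,0,0,0],[0.5,0,-1.2,0,0,0,0.002],[0.5,0,-1.2,0,0,0,0],[0.5,0,-1.2,0,0,0,0],[0.5,0,-0.8,0,0,0,0]]}}

```text
time_s: 6.32
tool_pos: [0.5566, -0.0472, 0.0827]
tool_rot: [-179.9, 0.0, -168.2]
force: [0.0, -0.7, -3.3]
grip_width: 0.0102
```

Call:
{"name": "move_arm", "arguments": {"steps": [[0.5,0,0,0,0,0,0],[0.5,0,0,0,0,0,0]]}}

```text
time_s: 6.48
tool_pos: [0.5563, -0.0452, 0.0825]
tool_rot: [180.0, -0.0, -168.2]
force: [0.4, 1.0, -2.3]
grip_width: 0.01
```

```bash
python3 st.py
```

```text
t 6.4833 jig xy mm -77.68 -2.17 z 0.0825 [ 1.7999e+02 -1.0000e-02 -1.6819e+02] [ 0.4  1.  -2.3] [ 0.22 -0.01  0.01] 0.010024394162093575
```

Call:
{"name": "move_arm", "arguments": {"steps": [[0.5,-0.05,-0.8,0,0,0,-0.003],[0.5,-0.05,-1.2,0,0,0,-0.002],[0.5,0,-1.2,0,0,0,0],[0.5,0,-1.2,0,0,0,0],[0.5,0,-0.8,0,0,0,0]]}}

```text
time_s: 6.9
tool_pos: [0.5685, -0.0969, 0.0826]
tool_rot: [-180.0, 0.0, -167.8]
force: [-0.4, -0.9, -2.5]
grip_width: 0.0099
```

Call:
{"name": "move_arm", "arguments": {"steps": [[0.5,0,0,0,0,0,0],[0.5,0,0,0,0,0,0]]}}

```text
time_s: 7.07
tool_pos: [0.5682, -0.0955, 0.0825]
tool_rot: [180.0, -0.0, -167.9]
force: [-0.1, -0.2, -1.9]
grip_width: 0.0102
```

```bash
python3 st.py; python3 - <<'E'
from cell import env,viewer
import cv2
c=viewer.read_camera('top');cv2.imwrite('pics/t5.png',cv2.resize(c['img'][170:270,300:435,::-1],None,fx=5.9,fy=5.9,interpolation=cv2.INTER_CUBIC))
E
```

```text
t 7.0667 jig xy mm -26.02 -1.1 z 0.0825 [ 1.7999e+02 -1.0000e-02 -1.6787e+02] [-0.1 -0.2 -1.9] [ 0.15  0.06 -0.  ] 0.010225242721982036
```

View pics/t5.png

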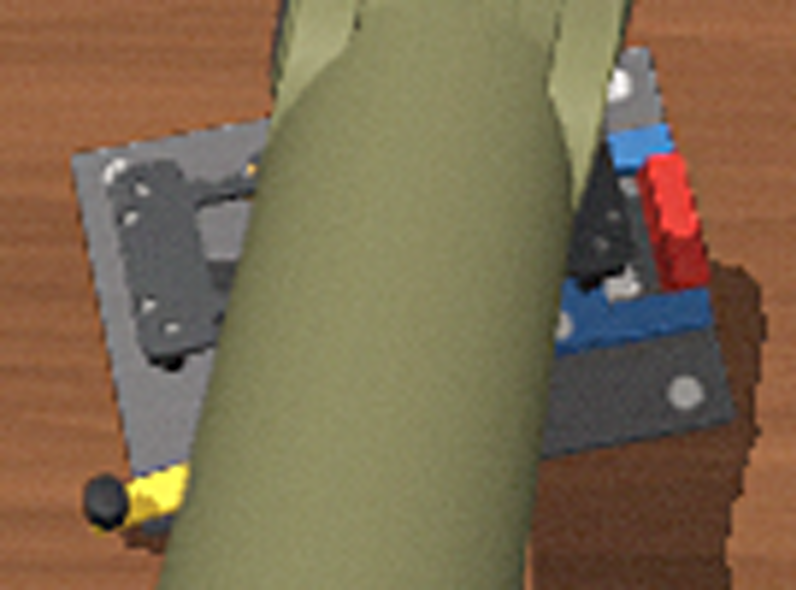

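The nose is visible beyond the bridge at crop (625,285). Now I'll lower it to the floor and push gently home.

Call:
{"name": "move_arm", "arguments": {"steps": [[0.5,0,-0.4,0.1,0,0,0],[0.5,0,-0.4,0.05,0,0,0],[0.5,0,-0.2,0,0,0,0],[0.5,0,-0.1,0,0,0,0],[0.5,0,-0.1,0,0,0,0]]}}

```text
time_s: 7.53
tool_pos: [0.5708, -0.1067, 0.081]
tool_rot: [180.0, -0.0, -167.8]
force: [-1.2, -0.1, -2.7]
grip_width: 0.0096
```

```bash
python3 st.py
```

```text
t 7.5333 jig xy mm -14.47 -0.93 z 0.081 [ 180.     -0.   -167.79] [-1.2 -0.1 -2.7] [ 0.18  0.05 -0.06] 0.0096008317628945
```

No contact force at the stop yet, so I'll push on.

Call:
{"name": "move_arm", "arguments": {"steps": [[0.5,0,-0.1,0,0,0,0],[0.5,0,-0.1,0,0,0,0],[0.5,0,0,0,0,0,0],[0.5,0,0,0,0,0,0]]}}

```text
time_s: 7.87
tool_pos: [0.5712, -0.1073, 0.0812]
tool_rot: [179.9, 0.0, -167.7]
force: [-1.2, 4.6, -0.3]
grip_width: 0.0098
```

```bash
python3 st.py
```

```text
t 7.8667 jig xy mm -13.85 -0.61 z 0.0812 [ 179.91    0.   -167.74] [-1.2  4.6 -0.3] [ 1.06  0.28 -0.13] 0.009767579993763554
```

Call:
{"name": "move_arm", "arguments": {"steps": [[0.5,0,-0.1,0.05,0,0,0],[0.5,0,-0.1,0.05,0,0,0],[0.5,0,0,0,0,0,0],[0.5,0,0,0,0,0,0]]}}

```text
time_s: 8.2
tool_pos: [0.5714, -0.1073, 0.0809]
tool_rot: [179.8, -0.0, -167.7]
force: [-5.3, 9.5, 6.1]
grip_width: 0.0096
```

```bash
python3 st.py; python3 - <<'E'
from h import *
from cell import env,viewer
import cv2
o=env.get_obs();c=viewer.read_camera('wrist');cv2.imwrite('pics/w6.png',c['img'][:,:,::-1])
c=viewer.read_camera('scene');cv2.imwrite('pics/s6.png',cv2.resize(c['img'][190:310,205:365,::-1],None,fx=5,fy=5,interpolation=cv2.INTER_CUBIC))
E
```

```text
t 8.2 jig xy mm -13.8 -0.39 z 0.0809 [ 1.7975e+02 -2.0000e-02 -1.6768e+02] [-5.3  9.5  6.1] [ 1.63  1.01 -0.2 ] 0.00955587695451635
```

View pics/w6.png

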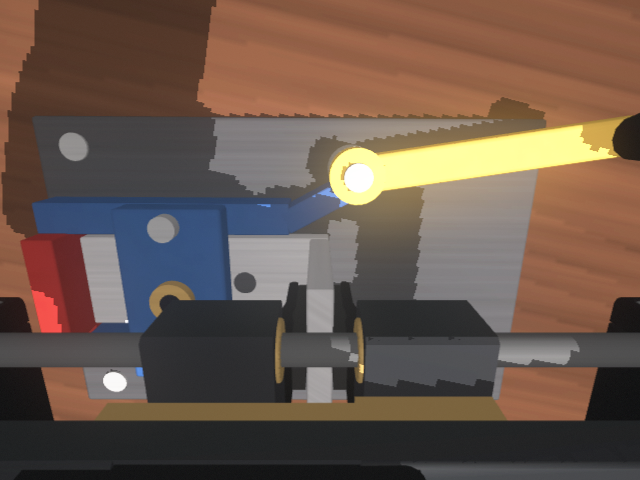

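View pics/s6.png

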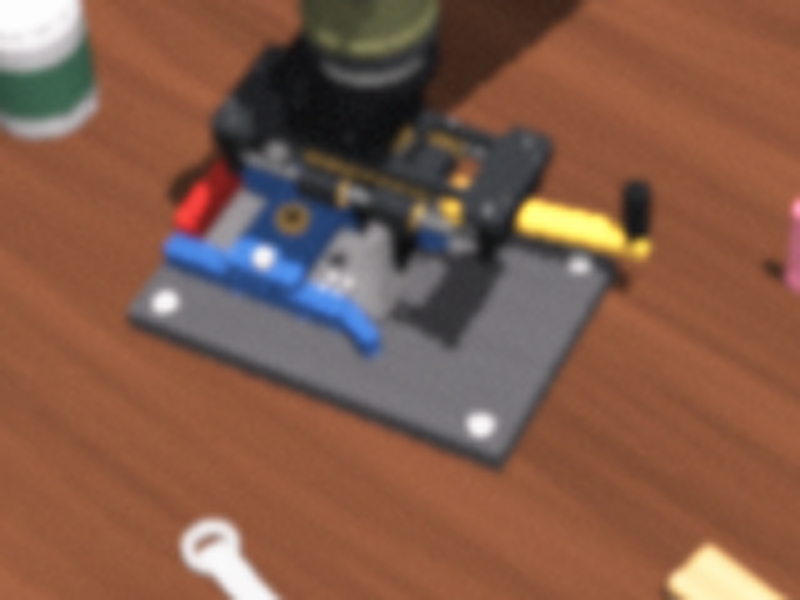

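The nose touches the red stop (wrist picture, column ~82). The reaction is about 11 N, and the foot is on the floor. I'll release and rise.

Call:
{"name": "move_arm", "arguments": {"steps": [[3,0,0,0,0,0,0],[3,0,0,0,0,0,0],[3,0,0,0,0,0,0],[3,0,0,0,0,0,0],[3,0,0,0,0,0,0]]}}

```text
time_s: 8.72
tool_pos: [0.5718, -0.1116, 0.0802]
tool_rot: [-179.9, 0.0, -167.8]
force: [0.0, -0.6, -0.8]
grip_width: 0.0286
```

Call:
{"name": "move_arm", "arguments": {"steps": [[3,0,0.1,-0.6,0,0,0],[3,0,0,-1,0,0,0],[3,0,0,-2.5,0,0,0],[3,0,0,-3,0,0,0],[4,0,0,-3,0,0,0]]}}

```text
time_s: 9.13
tool_pos: [0.5711, -0.1098, 0.1828]
tool_rot: [-180.0, -0.0, -167.8]
force: [0.6, -0.9, 0.2]
grip_width: 0.0322
```

```bash
python3 st.py; python3 - <<'E'
from h import *
from cell import env,viewer
import cv2
o=env.get_obs();c=viewer.read_camera('wrist');cv2.imwrite('pics/w7.png',c['img'][:,:,::-1])
E=wristE(c,o);j=np.load('jig.npy')
for a in(.05,.1,.15,.2): print(a,proj(c,w(j,[(-.031-.115*np.cos(a-.262),-.06+.115*np.sin(a-.262),.101)]),E))
print('hinge',proj(c,w(j,[(-.031,-.06,.06)]),E),'leg',proj(c,w(j,[(-.02,-.025,.095),(-.01,-.025,.095),(.11,-.025,.03)]),E))
E
```

```text
t 9.1333 jig xy mm -11.37 -1.24 z 0.1828 [-1.7999e+02 -2.0000e-02 -1.6781e+02] [ 0.6 -0.9  0.2] [ 0.02 -0.06  0.06] 0.032248134367951084
0.05 [[556.20679735 120.60631738]]
0.1 [[556.27383154 131.17266284]]
0.15 [[555.82367323 141.66156783]]
0.2 [[554.86939324 152.04723826]]
hinge [[348.02453692 159.09054102]] leg [[333.13548421 221.34188694]
 [316.95360647 221.3363853 ]
 [164.21822434 201.62356538]]
```

View pics/w7.png

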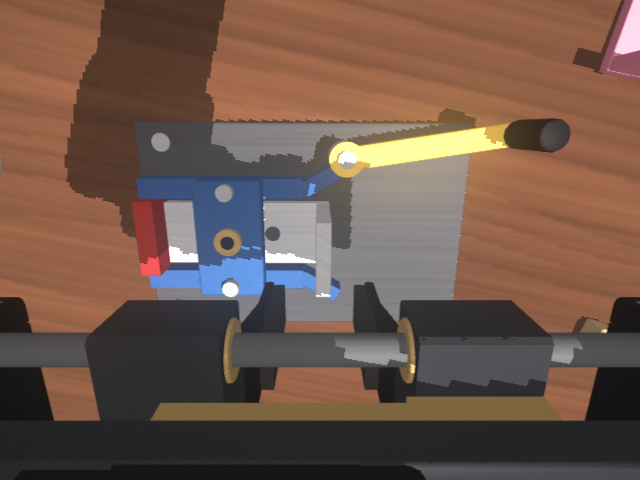

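The bracket is home: leg at columns 316–331, nose against the red stop at column ~165 (predicted 164). The latch knob top is at (552,134), so the latch is at about 0.11–0.13 rad. Next I move above the knob.

Call:
{"name": "move_arm", "arguments": {"steps": [[4,1.0,1.8,0,0,0,0],[4.5,1.8,3.2,0,0,0,0],[4.5,1.9,3.4,0,0,0,0],[4.5,1.8,3.2,0,0,0,0],[4.5,1.0,1.75,0,0,0,0]]}}

```text
time_s: 9.6
tool_pos: [0.4676, 0.0081, 0.1818]
tool_rot: [179.9, 0.0, -167.6]
force: [0.5, 0.8, -0.3]
grip_width: 0.0448
```

Call:
{"name": "move_arm", "arguments": {"steps": [[4.5,0,0,0,0,0,0],[4.5,0,0,0,0,0,0],[4.5,0,0,0,0,0,0]]}}

```text
time_s: 9.85
tool_pos: [0.4708, 0.0042, 0.1819]
tool_rot: [-180.0, 0.1, -167.8]
force: [0.8, 0.1, 0.1]
grip_width: 0.0451
```

```bash
python3 st.py; python3 - <<'E'
from h import *
from cell import env,viewer
import cv2
o=env.get_obs();c=viewer.read_camera('wrist');cv2.imwrite('pics/w8.png',c['img'][:,:,::-1])
E=wristE(c,o);j=np.load('jig.npy')
for a in(.05,.1,.15,.2): print(a,proj(c,w(j,[(-.031-.115*np.cos(a-.262),-.06+.115*np.sin(a-.262),.101)]),E))
print('hinge',proj(c,w(j,[(-.031,-.06,.06)]),E))
E
```

```text
t 9.85 jig xy mm -143.92 -75.4 z 0.1819 [-1.7996e+02  1.2000e-01 -1.6783e+02] [0.8 0.1 0.1] [ 0.06 -0.    0.05] 0.045105151353826874
0.05 [[318.40216277 247.46566666]]
0.1 [[320.14179851 256.1947464 ]]
0.15 [[321.39970553 264.87099123]]
0.2 [[322.18276817 273.47278171]]
hinge [[165.58218606 261.75341269]]
```

View pics/w8.png

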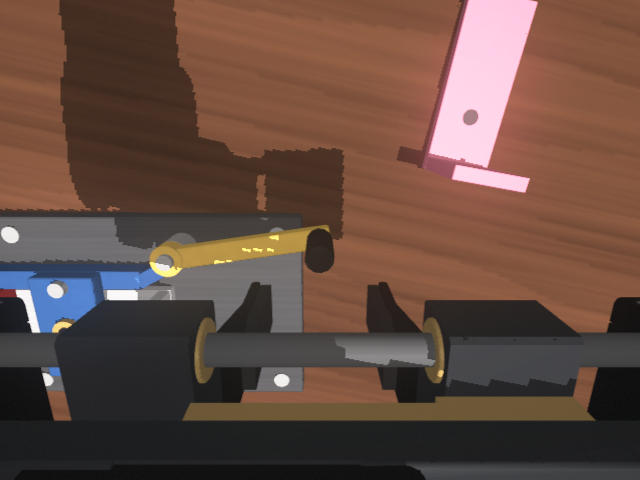

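Knob top is at (319,257), so the angle is about 0.105 rad and the knob sits at jig (−144.6, −78). I'll shift 2.5 mm, descend and grip.

Call:
{"name": "move_arm", "arguments": {"steps": [[4.5,0.25,0.07,1.5,0,0,0],[4.5,0,0,2.5,0,0,0],[4.5,0,0,2.5,0,0,0],[4.5,0,0,1.8,0,0,0],[4.5,0,0,0.8,0,0,0]]}}

```text
time_s: 10.32
tool_pos: [0.4662, 0.0037, 0.0876]
tool_rot: [-180.0, -0.2, -167.9]
force: [0.5, 0.3, -0.5]
grip_width: 0.0452
```

Call:
{"name": "move_arm", "arguments": {"steps": [[4.5,0,0,0,0,0,0],[1.2,0,0,0,0,0,0],[1.2,0,0,0,0,0,0],[1.2,0,0,0,0,0,0],[1.2,0,0,0,0,0,0]], "force": 12}}

```text
time_s: 10.73
tool_pos: [0.4682, 0.0053, 0.0912]
tool_rot: [-180.0, 0.1, -167.8]
force: [0.2, 0.2, 0.5]
grip_width: 0.026
```

Call:
{"name": "move_arm", "arguments": {"steps": [[1.2,0,0,0,0,0,0],[1.2,0,0,0,0,0,0],[1.2,0,0,0,0,0,0]]}}

```text
time_s: 10.98
tool_pos: [0.4684, 0.0038, 0.0909]
tool_rot: [-179.9, 0.1, -167.8]
force: [1.8, -5.2, 2.3]
grip_width: 0.0185
```

```bash
python3 st.py
```

```text
t 10.9833 jig xy mm -144.03 -77.81 z 0.0909 [-1.7989e+02  1.3000e-01 -1.6782e+02] [ 1.8 -5.2  2.3] [-1.07 -0.34 -0.01] 0.018489902618411054
```

```bash
python3 - <<'E'
import numpy as np
th=np.linspace(.107,1.833,26)-.262
x=-.0295-.115*np.cos(th);y=-.06+.115*np.sin(th)
for i in range(25): print(i,(-(y[i+1]-y[i])*100).round(2),(-(x[i+1]-x[i])*100).round(2))
E
```

```text
0 -0.79 0.1
1 -0.79 0.04
2 -0.79 -0.01
3 -0.79 -0.07
4 -0.78 -0.12
5 -0.77 -0.18
6 -0.76 -0.23
7 -0.74 -0.28
8 -0.72 -0.33
9 -0.7 -0.38
10 -0.67 -0.43
11 -0.64 -0.47
12 -0.6 -0.52
13 -0.57 -0.56
14 -0.53 -0.59
15 -0.48 -0.63
16 -0.44 -0.66
17 -0.39 -0.69
18 -0.34 -0.72
19 -0.29 -0.74
20 -0.24 -0.76
21 -0.19 -0.77
22 -0.14 -0.78
23 -0.08 -0.79
24 -0.03 -0.79
```

Call:
{"name": "move_arm", "arguments": {"steps": [[1.2,-0.79,0.1,0,0,0,0],[1.2,-0.79,0.04,0,0,0,0],[1.2,-0.79,-0.01,0,0,0,0],[1.2,-0.79,-0.07,0,0,0,0],[1.2,-0.78,-0.12,0,0,0,0]]}}

```text
time_s: 11.4
tool_pos: [0.5061, 0.0105, 0.0908]
tool_rot: [-179.9, -0.1, -167.9]
force: [-2.9, -7.8, 7.0]
grip_width: 0.0185
```

Call:
{"name": "move_arm", "arguments": {"steps": [[1.2,-0.77,-0.18,0,0,0,0],[1.2,-0.76,-0.23,0,0,0,0],[1.2,-0.74,-0.28,0,0,0,0],[1.2,-0.72,-0.33,0,0,0,0],[1.2,-0.7,-0.38,0,0,0,0]]}}

```text
time_s: 11.82
tool_pos: [0.5437, 0.0038, 0.0904]
tool_rot: [-179.9, -0.2, -167.9]
force: [-4.8, -6.7, 6.1]
grip_width: 0.0187
```

```bash
python3 st.py
```

```text
t 11.8167 jig xy mm -128.23 -4.14 z 0.0904 [-179.87   -0.24 -167.94] [-4.8 -6.7  6.1] [-1.57  1.19 -0.17] 0.018728503862339364
```

Call:
{"name": "move_arm", "arguments": {"steps": [[1.2,-0.67,-0.43,0,0,0,0],[1.2,-0.64,-0.47,0,0,0,0],[1.2,-0.6,-0.52,0,0,0,0],[1.2,-0.57,-0.56,0,0,0,0],[1.2,-0.53,-0.59,0,0,0,0]]}}

```text
time_s: 12.23
tool_pos: [0.5782, -0.013, 0.0902]
tool_rot: [180.0, -0.2, -167.9]
force: [-5.2, -2.8, 5.4]
grip_width: 0.0183
```

Call:
{"name": "move_arm", "arguments": {"steps": [[1.2,-0.48,-0.63,0,0,0,0],[1.2,-0.44,-0.66,0,0,0,0],[1.2,-0.39,-0.69,0,0,0,0],[1.2,-0.34,-0.72,0,0,0,0],[1.2,-0.29,-0.74,0,0,0,0]]}}

```text
time_s: 12.65
tool_pos: [0.6069, -0.0402, 0.0902]
tool_rot: [179.9, 0.1, -167.7]
force: [-0.8, 2.5, 2.4]
grip_width: 0.0184
```

```bash
python3 st.py
```

```text
t 12.65 jig xy mm -71.93 48.33 z 0.0902 [ 1.7991e+02  8.0000e-02 -1.6774e+02] [-0.8  2.5  2.4] [ 0.63  0.25 -0.17] 0.018403228502615648
```

Call:
{"name": "move_arm", "arguments": {"steps": [[1.2,-0.24,-0.76,0,0,0,0],[1.2,-0.19,-0.77,0,0,0,0],[1.2,-0.14,-0.78,0,0,0,0],[1.2,-0.08,-0.79,0,0,0,0],[1.2,-0.03,-0.79,0,0,0,0]]}}

```text
time_s: 13.07
tool_pos: [0.6217, -0.0782, 0.0902]
tool_rot: [-180.0, 0.1, -167.8]
force: [2.3, 3.2, 1.6]
grip_width: 0.0185
```

Call:
{"name": "move_arm", "arguments": {"steps": [[1.2,0,-0.15,0,0,0,0],[1.2,0,-0.1,0,0,0,0],[1.2,0,0,0,0,0,0],[1.2,0,0,0,0,0,0]]}}

```text
time_s: 13.4
tool_pos: [0.622, -0.0801, 0.0902]
tool_rot: [180.0, 0.1, -167.8]
force: [2.8, 4.4, -0.3]
grip_width: 0.0185
```

```bash
python3 st.py; python3 - <<'E'
from cell import env,viewer
import cv2
c=viewer.read_camera('wrist');cv2.imwrite('pics/w9.png',c['img'][:,:,::-1])
E
```

```text
t 13.4 jig xy mm -29.71 54.79 z 0.0902 [ 1.7999e+02  8.0000e-02 -1.6778e+02] [ 2.8  4.4 -0.3] [ 0.92 -0.71 -0.17] 0.01847755443318752
```

View pics/w9.png

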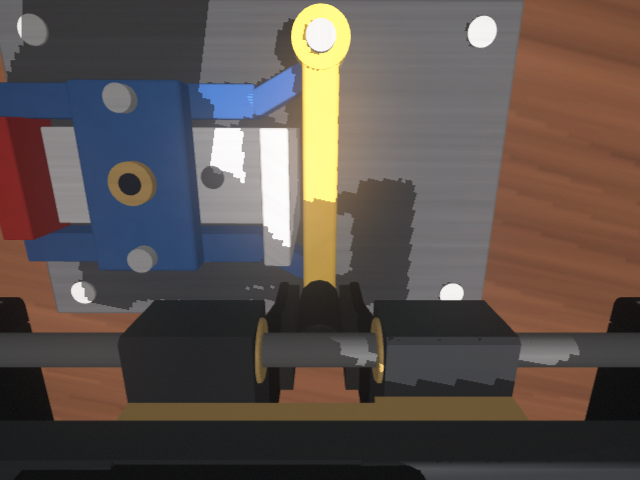

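The latch arm crosses behind the leg (column ~320, leg right edge ~300). I'll press slightly more to confirm the hard limit, then let go.

Call:
{"name": "move_arm", "arguments": {"steps": [[1.2,0,-0.15,0,0,0,0],[1.2,0,-0.15,0,0,0,0],[1.2,0,0,0,0,0,0],[1.2,0,0,0,0,0,0]]}}

```text
time_s: 13.78
tool_pos: [0.6221, -0.0803, 0.0901]
tool_rot: [179.8, 0.0, -167.7]
force: [1.2, 8.6, 1.6]
grip_width: 0.0182
```

```bash
python3 st.py
```

```text
t 13.7833 jig xy mm -29.56 54.87 z 0.0901 [ 1.7978e+02  2.0000e-02 -1.6767e+02] [1.2 8.6 1.6] [ 1.87 -0.25 -0.08] 0.018234152137271697
```

The hard limit is confirmed: force rose and the knob didn't move. Opening and rising.

Call:
{"name": "move_arm", "arguments": {"steps": [[3.6,0,0,0,0,0,0],[3.6,0,0,0,0,0,0],[3.6,0,0,0,0,0,0],[3.6,0,0,0,0,0,0],[3.6,0,0.2,-0.1,0,0,0]]}}

```text
time_s: 14.2
tool_pos: [0.6207, -0.0834, 0.0906]
tool_rot: [-179.9, -0.1, -167.9]
force: [1.0, -0.5, -0.3]
grip_width: 0.0348
```

Call:
{"name": "move_arm", "arguments": {"steps": [[3.6,0,0,-1.5,0,0,0],[3.6,0,0,-3,0,0,0],[3.6,0,0,-3.5,0,0,0],[3.6,0,0,-3.5,0,0,0],[3.6,0,0,-2,0,0,0]]}}

```text
time_s: 14.62
tool_pos: [0.6226, -0.0824, 0.2304]
tool_rot: [-179.9, 0.2, -167.8]
force: [-0.2, -0.2, 0.4]
grip_width: 0.036
```

Call:
{"name": "move_arm", "arguments": {"steps": [[3.6,0,3,0,0,0,0],[3.6,0,4,0,0,0,0],[3.6,0,4,0,0,0,0],[3.6,0,3,0,0,0,0],[3.6,0,0,0,0,0,0]]}}

```text
time_s: 15.03
tool_pos: [0.5902, 0.0645, 0.2259]
tool_rot: [179.7, -0.0, -167.2]
force: [-0.2, 0.9, -0.6]
grip_width: 0.036
```

```bash
python3 st.py; python3 - <<'E'
from cell import env,viewer
import cv2
c=viewer.read_camera('wrist');cv2.imwrite('pics/w10.png',c['img'][:,:,::-1])
c=viewer.read_camera('top');cv2.imwrite('pics/t10.png',c['img'][:,:,::-1])
c=viewer.read_camera('scene');cv2.imwrite('pics/s10.png',cv2.resize(c['img'][170:350,170:410,::-1],None,fx=3.3,fy=3.3,interpolation=cv2.INTER_CUBIC))
E
```

```text
t 15.0333 jig xy mm -177.79 54.03 z 0.2259 [ 1.7973e+02 -3.0000e-02 -1.6717e+02] [-0.2  0.9 -0.6] [ 0.1  -0.    0.02] 0.036014294215698385
```

View pics/w10.png

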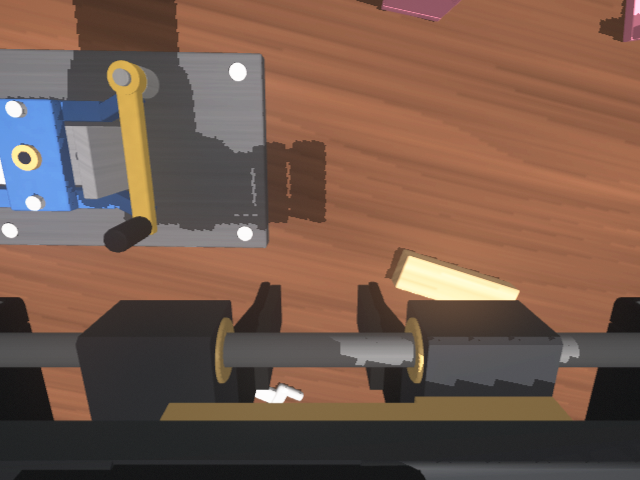

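View pics/t10.png

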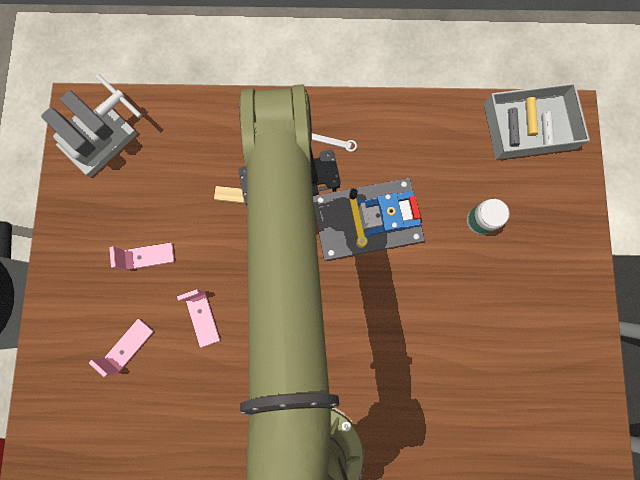

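View pics/s10.png

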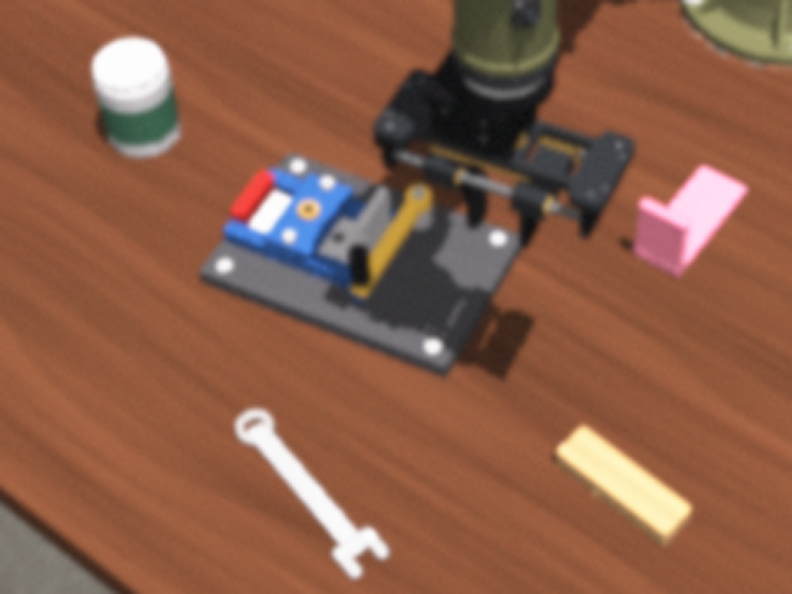

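```bash
python3 - <<'E'
from h import *
from cell import viewer
import cv2
t=cv2.imread('pics/top10.png') if 0 else cv2.imread('pics/t10.png')
cv2.imwrite('pics/c10.png',cv2.resize(t[175:255,330:430],None,fx=7.5,fy=7.5,interpolation=cv2.INTER_CUBIC))
c=viewer.read_camera('top');j=np.load('jig.npy')
f=lambda p:((proj(c,w(j,np.array(p)/1e3))-[330,175]+.5)*7.5-.5).round(0)
for a in(1.65,1.75,1.833): print(a,f([(-31-115*np.cos(a-.262),-60+115*np.sin(a-.262),101)]))
print('nose',f([(110,-25,30),(110,25,30),(105,0,30)]),'legtop',f([(-20,-25,95),(-20,25,95),(-10,-25,95),(-10,25,95)]))
E
```

```text
1.65 [[116. 143.]]
1.75 [[149. 132.]]
1.833 [[178. 125.]]
nose [[620. 328.]
 [587. 188.]
 [589. 260.]] legtop [[262. 362.]
 [230. 213.]
 [293. 356.]
 [260. 207.]]
```

View pics/c10.png

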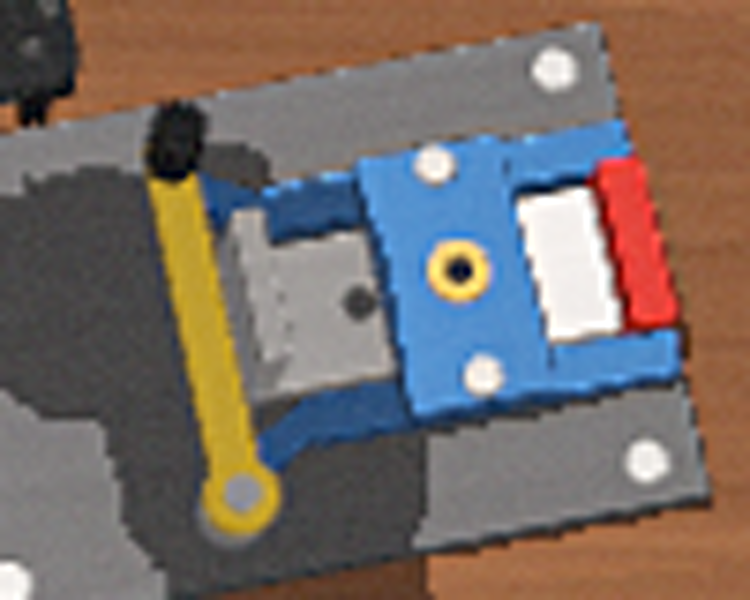

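The knob top at (180,125) matches 1.833 rad (predicted 178,125). The nose corners at about (620,330) and (587,188) match home. Handing in.

```bash
python3 -c "
from cell import job
print(job.sign_off())"; python3 st.py
```

```text
the job is handed in; nothing more can be done
None
the job is handed in; nothing more can be done
```

The bracket is home in the jig with the latch shut behind it, and I handed the job in at about 15 s of the 64 s allowed. No verdict was reported.

**What I did:** I gripped the pale aluminium bracket by its upright leg and slid it under the blue bridge. I pressed it against the red stop (about 11 N reaction) with the foot on the channel floor. Then I swung the yellow latch by its knob to its hard limit, released it and moved the arm clear.

**Last checks:**
- **Bracket:** in the final top view the nose corners match the fully home position within about 1 mm, centred between the rails and lying flat.
- **Latch:** the knob sits where 1.833 rad (fully shut) predicts.
- **Bystanders:** the tin, spanner and offcut look unmoved. In the last top view the arm hid part of the offcut and spanner, but the scene camera showed both.
- **Disagreements:** camera and fit estimates differed by only 1–2 mm along the way, and no check failed.

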